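# Snap a divider clip onto the counter display rail

## Robot

A 7-joint arm with a two-finger parallel gripper is mounted at the origin on the work surface. World frame = base frame: x ahead of the robot, y to its left, z up, the work surface at z = 0. Lengths are in m, angles in rad, forces in N, time in s.
With the tool pointing down it reaches from about 0.4 to 0.85 m from the base axis. Payload 10.4 kg.
Tool frame: the origin (TCP) lies on the centre line of the jaws, within the pads' length; the fingertips stand 17 mm ahead of it and the grasp point (between the pads) lies 2 mm behind it; z points along the fingers, y is the line along which they close (so a half turn about z gives the same grasp; the last joint's range is limited). The gripper opens to 85 mm and grips with 20 to 120 N. Pads are 22 mm wide; open, the fingers measure 114 mm over their backs; the gripper's body (76 mm by 85 mm) begins 54 mm behind the grasp point. The pads swing forward as they close: fully open they stand 13 mm farther back than shut.
Start: joints at [1.157, 0.332, -0.065, 1.46, 0.022, 1.35, -0.088], TCP at [0.238, -0.578, 0.248] pointing down, gripper open.
Joint ranges: [-2.6, 2.6], [-0.5, 2.12], [-1.47, 1.34], [0.16, 2.42], [-1.27, 4.41], [0.06, 2.06], [-2.6, 2.6]. Speed limits (rad/s): [2.22, 2.22, 2.79, 2.79, 3.14, 3.14, 3.14].

## Interface

Orientations are given as a unit quaternion [x, y, z, w].
In Python, from workcell import sensors, imaging, order, spotter gives the robot as it stands. The module is installed in compiled form; this text tells all that it offers.
- The arm moves only by the shell command python3 -m inch 'ROWS' [FORCE]. ROWS is JSON, a list that holds one entry, the list of rows, each a list of 7 numbers: the shift along the tool's x, y, z in m, then the turn, a rotation vector about the tool's x, y, z in rad, then the closure, from -1 (fully open) to 1 (shut). In form: [[[x, y, z, ax, ay, az, hand], ...]]. A call has 1 to 10 rows; each row is the pose to reach, as a shift and turn from the pose commanded when the call began, along the tool's axes at that moment; what a row does not reach only later rows make up. A row lasts 1/10 s, in which the tool goes at most 50 mm and 8.59 degrees, less where a joint would pass 70% of its speed; a pose out of reach is approached as far as the arm can. A call with a gripper value outside its range is refused whole. The fingers move at their own pace and stop on an object; FORCE is the grip in N (left out, the last holds). Time passes only in rows, so rows that repeat a pose let the fingers close. It gives the time, the measured TCP pose, the force, the opening and the grip force at its end, in the units of the state.
- sensors.get_obs(): the state, without advancing time (a new reading comes with each control period).
- imaging.camera(name): name is "side" or "top" or "wrist"; returns the picture (384x512x3 uint8, blue, green, red); there is no depth.
- imaging.calibration(name): a dict with "mtx" (3x3 intrinsics, pixels), "R" (3x3) and "t" (3): a world point X has camera coordinates R X + t; the wrist camera has in their place "tool_from_camera" (4x4, takes a point from camera to tool coordinates, whose origin is the TCP and whose axes are the flange's). Camera axes: x right, y down, z forward; pixel columns grow to the right and rows downward; lengths in m; the calibration is good to about 2 mm. A picture is of the moment at which its call begins: read the wrist's pose just before it. calibration takes no time and is no camera call.
- order.hand_in(): hands the job in; it is judged then, once.
Trained networks look in the newest picture that a camera, given by its name, has taken for a name from the list of things; names that differ only in an ending like _2 or _b are one class to them, and where a whole thing is asked for, a point or a joint stands for the part that bears it (a point fixed in the world has none). Each returns a list of dicts, best first, with "conf" (0 to 1); they miss things now and then, are a little off and sometimes report something else, mostly with a low value. They report only what shows in the picture. A call takes as long as a camera call. They do not tell look-alikes from the thing itself.
- spotter.look_for(label, camera): "pixel" ([column, row] in pixels, amid what is visible of it).
The state is a dict: "clock": time; "joint_pos": joint angles; "joint_velocities": joint speeds; "tau": joint torques, N m; "position": TCP position; "ee_rot": TCP orientation; "ft_force": force on the tool from outside, world axes, zero at the start; "torque": the same for the moment, N m; "grip_width": opening from 0.0 (shut) to 1.0 (fully open); "grasp_force": force on a finger pad.
Only numpy, scipy, OpenCV 4.12 (cv2) and the standard library are available. Lean on these libraries where they do the work, as an engineer would, in place of code of your own. Each camera call takes 0.05 s, during which the arm holds its last target. There are 200 camera calls.

## Task

Pick up the loose orange divider clip and press it down over the bare stretch of the display rod, well clear of the black stop, until the rod has snapped through its gap and the clip is fully home. Then slide it along the rod, still upright, until it is pressed gently but surely against the stop, and let go. Do not force it: never shove the stop along or press hard on the rail, and leave the two paint jars and the sketchbook alone.

Things in the scene. Friction and masses are not known exactly. Their poses are not given: they have to be found in the camera images.
- clip: loose divider clip: a white C-shaped clip, open downward, under an upright orange tab, standing on its two feet; about 0.06 kg. Origin: underside centre; z up, y along the bore. 77 mm tall, 36 mm long in y, 26 mm wide in x. Same either way round (half turn about z). It butts on the stop when its origin is 18 mm to -y of the stop's face; on the rod it drags with 4 to 9 N as it slides
- clip_bore (a point): centre of the clip's bore, 17 mm above its origin; on the rod's axis when fully home. Axes as the clip's. Two sprung jaws: gap about 8.5 mm, 5 mm below the bore, flared to about 20 mm at the feet. Pressed straight down, the rod wedges them apart with 8 to 16 N over some 6 mm, then the load drops to nothing as they close under the rod and grip it, and rises again when fully home
- clip_tab (a point): middle of the clip's orange tab, 59 mm above its origin (42 mm above the bore), the place to grip. The tab is 14 mm thick in the clip's x, 36 mm long in y, 46 mm tall. Axes as the clip's
- stand: fixed display rail: foot 100 x 400 x 16 mm, two posts (y = -190, 190 mm, 142 mm high) with slots, and a steel rod 12 mm thick along the stand's y at x = 0. The rod is level but set to a different height each time, axis 92 to 128 mm above the origin: not measured, see or feel it. Origin: on the counter under the rod's middle, z up. Low markers, 65 mm high, at x = 30 to 56 mm
- jar_yellow: yellow paint jar, 56 mm in diameter, 75 mm tall, loose; origin at the centre of its underside. Leave alone
- jar_red: red paint jar, 52 mm in diameter, 70 mm tall, loose; origin at the centre of its underside. Leave alone
- sketchbook: black sketchbook, 105 x 148 x 14 mm, lying loose; origin at the centre of its underside. Leave alone
- stop: black two-pronged stop standing on the foot, 28 mm wide, prongs to 148 mm above the counter, 16 mm long; the rod runs between the prongs. Origin: on the foot (16 mm up), under the rod, at its stop face, which looks along the stand's -y; axes as the stand's. Bare rod: from y = -183 mm of the stand to this face. The stop slips if pushed with over 20 N. Two other dividers hang beyond it
There are look-alikes about, which are no part of the job. There is more than one size of the clip; the job needs the largest.

How it is judged:
By the outcome, as a careful person would: the job done as asked, in the order asked, and still so for the second after the job is handed in, with the robot touching nothing.
It also fails if it takes over 64 s, if anything falls off the work surface, if the arm or the gripper's body presses on something with over 40 N, if the wrist force passes 120 N, or if a joint passes its speed limit or range.

## Working session

There is one attempt and no reset: what is moved stays moved. The work goes in short steps, Python scripts to look and compute and a shell command to move; the robot and the scene stay as the last step left them, time stands still between calls to the robot, and variables do not carry over. Pictures are saved under pics/ and viewed, at most 10 in all, crops included, and the job is handed in when it is done.

```bash
mkdir -p pics; python3 - <<'E'
from workcell import sensors, imaging, order, spotter
import cv2,numpy as np
for k in ["side","top"]:
    im=imaging.camera(k); cv2.imwrite(f"pics/{k}0.png",im)
    for l in ["clip","clip_bore","clip_tab","stand","stop"]:
        print(k,l,[(np.round(d["pixel"]).tolist(),round(d["conf"],2)) for d in spotter.look_for(l,k)][:6])
    c=imaging.calibration(k); print(np.round(c["mtx"],1).tolist(),np.round(c["R"],3).tolist(),np.round(c["t"],3).tolist(), np.round(-c["R"].T@c["t"],3))
o=sensors.get_obs();print(o)
a=np.hstack([cv2.imread("pics/side0.png"),]);
E
```

```text
side clip [([264.0, 229.0], 0.75), ([252.0, 255.0], 0.7), ([293.0, 207.0], 0.51), ([344.0, 145.0], 0.33), ([204.0, 308.0], 0.18)]
side clip_bore [([294.0, 207.0], 0.8), ([257.0, 257.0], 0.76), ([267.0, 227.0], 0.7)]
side clip_tab [([292.0, 211.0], 0.77), ([253.0, 256.0], 0.69), ([263.0, 230.0], 0.66)]
side stand [([161.0, 211.0], 0.78), ([204.0, 310.0], 0.33)]
side stop [([156.0, 206.0], 0.96)]
[[478.1, 0.0, 255.3], [0.0, 478.1, 185.9], [0.0, 0.0, 1.0]] [[-0.808, -0.589, -0.014], [-0.401, 0.567, -0.719], [0.431, -0.575, -0.695]] [0.377, 0.293, 0.853] [0.054 0.546 0.808]
top clip [([211.0, 231.0], 0.57), ([237.0, 226.0], 0.51)]
top clip_bore [([234.0, 225.0], 0.57)]
top clip_tab [([237.0, 224.0], 0.52), ([268.0, 229.0], 0.43)]
top stand [([210.0, 143.0], 0.97), ([235.0, 221.0], 0.27)]
top stop [([186.0, 143.0], 0.75)]
[[424.4, 0.0, 258.5], [0.0, 424.4, 192.5], [0.0, 0.0, 1.0]] [[-0.007, -1.0, -0.008], [-0.998, 0.008, -0.07], [0.07, 0.007, -0.998]] [-0.054, 0.521, 1.074] [ 0.444 -0.066  1.107]
{'clock': 0.6, 'joint_pos': array([ 1.15738186,  0.33218636, -0.06472598,  1.4601739 ,  0.0216214 ,
        1.34986665, -0.08849265]), 'joint_velocities': array([ 0.0008118 , -0.00048732,  0.00140475,  0.00010141, -0.00016295,
        0.00256542, -0.00115886]), 'tau': array([ 2.35533116e-04, -6.24951482e+01,  4.91916889e-02, -3.91699469e+01,
        1.65528461e-02,  1.79779654e-03, -3.29667353e-05]), 'position': array([ 0.23811154, -0.57786332,  0.2483108 ]), 'ee_rot': array([9.80964660e-01, 1.94186341e-01, 7.91630184e-06, 2.96709359e-05]), 'ft_force': array([-1.1521074 , -0.19757762,  0.04698553]), 'torque': array([ 0.00914246, -0.03272837,  0.03377208]), 'grasp_force': 0.0, 'grip_width': 1.0031058265491575}
```

View pics/top0.png

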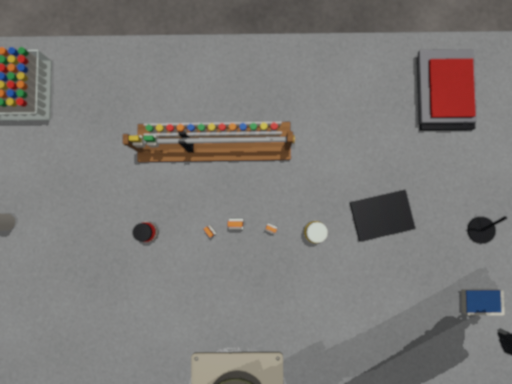

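View pics/side0.png

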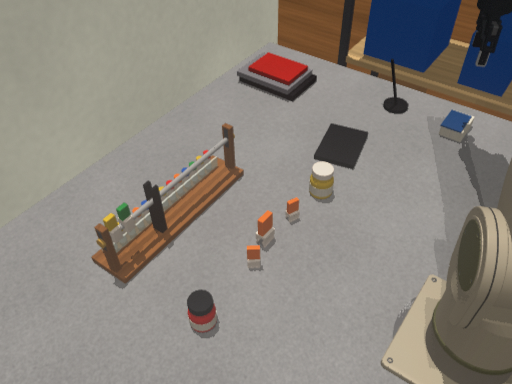

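The top view shows the stand with its stop at (186,143). The largest clip is the middle one, at top (236,225) and side (265,228). Next I'll enlarge both views.

```bash
python3 - <<'E'
import cv2,numpy as np
t=cv2.imread("pics/top0.png");s=cv2.imread("pics/side0.png")
a=cv2.resize(t[115:245,115:315],None,fx=4,fy=4,interpolation=cv2.INTER_CUBIC)
cv2.imwrite("pics/tc.png",a)
b=cv2.resize(s[115:275,90:300],None,fx=3.7,fy=3.7,interpolation=cv2.INTER_CUBIC)
cv2.imwrite("pics/sc.png",b)
E
```

```text
(no output)
```

View pics/tc.png

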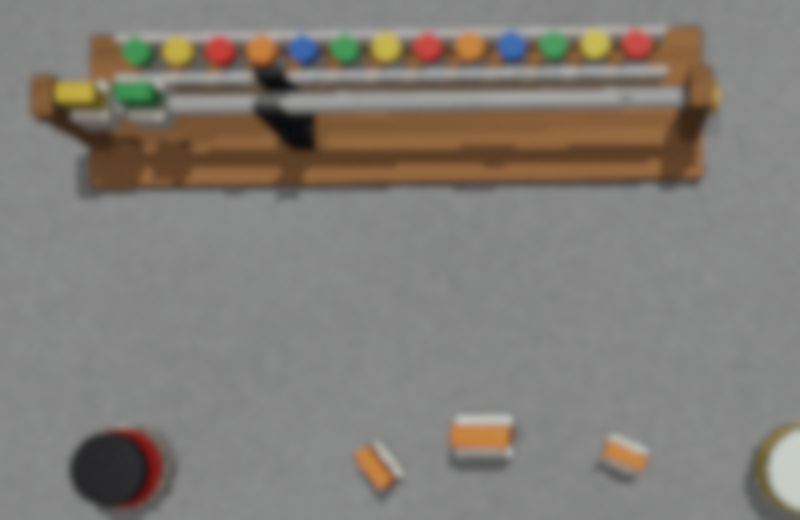

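View pics/sc.png

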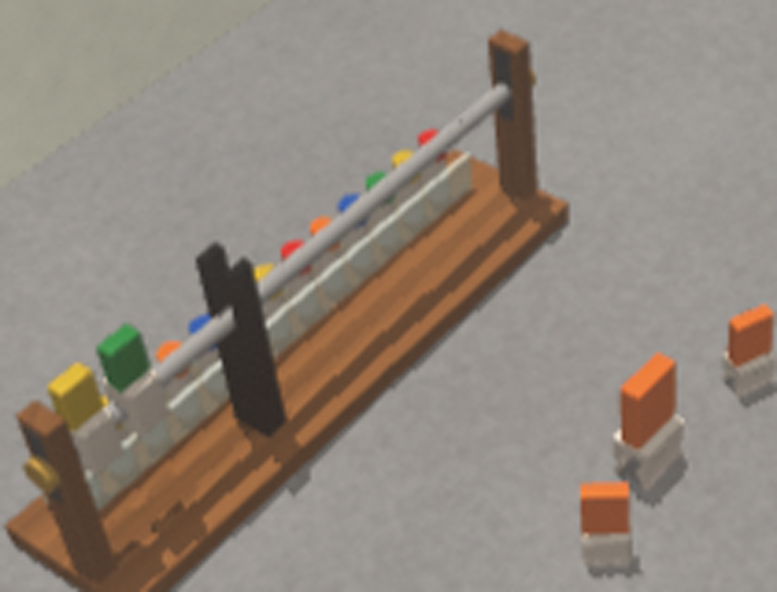

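The crops show the rod running in the top crop from (170,104) to (685,96), and in the side crop from (160,372) to (500,97). The big clip's tab top is at about (481,436) in the top crop, with its long side along the rod.

```bash
cat > h.py <<'E'
import numpy as np
from workcell import sensors, imaging, spotter
def ray(k,p,z=None,x=None):
    c=imaging.calibration(k);R,t=c["R"],c["t"];o=-R.T@t
    d=R.T@np.linalg.inv(c["mtx"])@np.array([p[0],p[1],1.])
    return (o,d) if z is None else o+d*(z-o[2])/d[2]
T=lambda u,v:(115+(u-1.5)/4,115+(v-1.5)/4)
S=lambda u,v:(90+(u-1.35)/3.7,115+(v-1.35)/3.7)
E
python3 - <<'E'
from h import *
np.set_printoptions(precision=4,suppress=True)
print("foot top",[ray("top",T(*p),.016)for p in[(92,187),(702,181),(702,29),(92,38)]])
print("foot side",[ray("side",S(*p),.016)for p in[(8,525),(568,207),(455,150)]])
print("tab top corners",[ray("top",T(*p),.077)for p in[(450,424),(512,421),(513,447),(451,450)]])
print("tab side corners",[ray("side",S(*p),.077)for p in[(621,386),(660,355),(676,362),(637,393)]])
print("feet posts z .142 top",[ray("top",T(*p),.142)for p in[(42,97),(703,85)]],"side",[ray("side",S(*p),.142) for p in[(42,418),(509,42)]])
for z in (.092,.1,.11,.12,.128):
    print(z,"top",[ray("top",T(*p),z)[:2]for p in[(170,104),(685,96)]],"side",[ray("side",S(*p),z)[:2]for p in[(160,372),(500,97)]])
# stop top prongs z=.148, stop base
print("stop side .148",[ray("side",S(*p),.148)for p in[(198,256),(214,243),(231,252),(231,272),(247,259),(262,268)]])
print("stop base side .016",[ray("side",S(*p),.016)for p in[(238,422),(264,434),(284,424)]])
E
```

```text
foot top [array([0.604 , 0.2552, 0.016 ]), array([ 0.6046, -0.1405,  0.016 ]), array([ 0.7044, -0.1418,  0.016 ]), array([0.702 , 0.2565, 0.016 ])]
foot side [array([0.6993, 0.2578, 0.016 ]), array([ 0.6027, -0.1363,  0.016 ]), array([ 0.7021, -0.1379,  0.016 ])]
tab top corners [array([0.4485, 0.0181, 0.077 ]), array([ 0.4501, -0.0195,  0.077 ]), array([ 0.4344, -0.0201,  0.077 ]), array([0.4328, 0.0175, 0.077 ])]
tab side corners [array([0.447 , 0.0172, 0.077 ]), array([ 0.4429, -0.0146,  0.077 ]), array([ 0.4325, -0.0154,  0.077 ]), array([0.4368, 0.0163, 0.077 ])]
feet posts z .142 top [array([0.638 , 0.2477, 0.142 ]), array([ 0.6417, -0.1332,  0.142 ])] side [array([0.6356, 0.2494, 0.142 ]), array([ 0.6381, -0.1286,  0.142 ])]
0.092 top [array([0.6431, 0.1861]), array([ 0.6453, -0.1257])] side [array([0.652 , 0.1668]), array([ 0.65  , -0.1298])]
0.1 top [array([0.6415, 0.1841]), array([ 0.6437, -0.1252])] side [array([0.6454, 0.171 ]), array([ 0.6434, -0.1223])]
0.11 top [array([0.6396, 0.1817]), array([ 0.6417, -0.1247])] side [array([0.637 , 0.1763]), array([ 0.635 , -0.1128])]
0.12 top [array([0.6376, 0.1792]), array([ 0.6397, -0.1241])] side [array([0.6287, 0.1816]), array([ 0.6267, -0.1034])]
0.128 top [array([0.6361, 0.1772]), array([ 0.6381, -0.1236])] side [array([0.622 , 0.1858]), array([ 0.6201, -0.0959])]
stop side .148 [array([0.6514, 0.1248, 0.148 ]), array([0.6517, 0.1124, 0.148 ]), array([0.639 , 0.1122, 0.148 ]), array([0.6278, 0.1233, 0.148 ]), array([0.628 , 0.1111, 0.148 ]), array([0.6164, 0.1114, 0.148 ])]
stop base side .016 [array([0.6479, 0.1277, 0.016 ]), array([0.6288, 0.1255, 0.016 ]), array([0.6246, 0.113 , 0.016 ])]
```

```bash
python3 -m inch '[[[0.029,-0.033,0,0,0,-0.084,-1],[0.058,-0.065,0,0,0,-0.168,-1],[0.087,-0.098,0,0,0,-0.253,-1],[0.117,-0.131,0,0,0,-0.337,-1],[0.146,-0.163,0,0,0,-0.421,-1],[0.175,-0.196,0,0,0,-0.506,-1],[0.204,-0.228,0,0,0,-0.59,-1],[0.233,-0.261,0,0,0,-0.674,-1],[0.262,-0.294,0,0,0,-0.758,-1],[0.291,-0.326,0,0,0,-0.843,-1]]]' 60; python3 - <<'E'
from h import *
c=imaging.calibration("wrist");print(c)
E
```

```text
clock: 1.6
position: [0.3832, -0.1639, 0.2486]
ee_rot: [0.815, 0.58, -0.0, 0.001]
ft_force: [0.6, -1.9, -0.2]
grip_width: 1.002
grasp_force: 0.0
{'mtx': array([[290.65109002,   0.        , 264.18214453],
       [  0.        , 290.65109002, 194.96870882],
       [  0.        ,   0.        ,   1.        ]]), 'tool_from_camera': array([[ 4.60724195e-04, -9.49176083e-01, -3.14745215e-01,
         7.92122101e-02],
       [ 9.99999805e-01,  3.04431065e-04,  5.45728454e-04,
        -7.62638076e-04],
       [-4.22174176e-04, -3.14745405e-01,  9.49176038e-01,
        -1.24737549e-01],
       [ 0.00000000e+00,  0.00000000e+00,  0.00000000e+00,
         1.00000000e+00]])}
```

```bash
python3 -m inch '[[[0.044,0,0,0,0,-0.084,-1],[0.088,0,0,0,0,-0.168,-1],[0.132,0.001,0,0,0,-0.253,-1],[0.174,0.001,0,0,0,-0.334,-1],[0.174,0.001,0,0,0,-0.334,-1],[0.174,0.001,0,0,0,-0.334,-1]]]'
cat >> h.py <<'E'
from scipy.spatial.transform import Rotation as Ro
def wray(p,z,o,c):
    M=np.eye(4);M[:3,:3]=Ro.from_quat(o["ee_rot"]).as_matrix();M[:3,3]=o["position"];M=M@c["tool_from_camera"]
    d=M[:3,:3]@np.linalg.inv(c["mtx"])@np.array([p[0],p[1],1.]);return M[:3,3]+d*(z-M[2,3])/d[2]
E
python3 - <<'E'
from h import *;import cv2
o=sensors.get_obs();im=imaging.camera("wrist");cv2.imwrite("pics/w1.png",im);np.savez("w1.npz",p=o["position"],q=o["ee_rot"])
print(o["position"],o["ee_rot"],[(d["pixel"],d["conf"]) for d in spotter.look_for("clip_tab","wrist")])
h=cv2.cvtColor(im,cv2.COLOR_BGR2HSV);m=cv2.inRange(h,(4,130,80),(20,255,255))
n,l,s,ce=cv2.connectedComponentsWithStats(m)
for i in range(1,n):
    if s[i,4]>60: print(s[i],ce[i],cv2.minAreaRect(np.argwhere(l==i)[:,::-1].astype(np.float32)))
E
```

```text
clock: 2.2
position: [0.4415, -0.0011, 0.2484]
ee_rot: [0.708, 0.707, -0.0, 0.0]
ft_force: [0.4, -0.0, 0.5]
grip_width: 1.002
grasp_force: 0.0
[ 0.44151392 -0.00113002  0.24835366] [ 7.07574563e-01  7.06638679e-01 -5.55044496e-05  1.07875128e-04] [([252.7, 233.2], 0.96), ([263.5, 169.4], 0.93), ([247.3, 111.6], 0.61)]
[  381     0    95   267 13177] [424.3782348  128.98049632] ((427.6955261230469, 131.91598510742188), (67.113037109375, 272.23077392578125), 5.961089134216309)
[234 100  24  22 243] [245.40329218 110.66666667] ((245.36587524414062, 110.70731353759766), (9.370426177978516, 25.612497329711914), 51.34019470214844)
[257 155  13  39 480] [263.15625 174.61875] ((263.0, 174.0), (38.0, 12.0), 90.0)
[482 162  13  16 143] [487.66433566 169.46853147] ((488.2234802246094, 169.99411010742188), (10.84652328491211, 15.510529518127441), 12.528807640075684)
[246 224  15  30 280] [253.51428571 238.97857143] ((253.66383361816406, 238.7845001220703), (11.029742240905762, 29.018726348876953), 23.198589324951172)
```

View pics/w1.png

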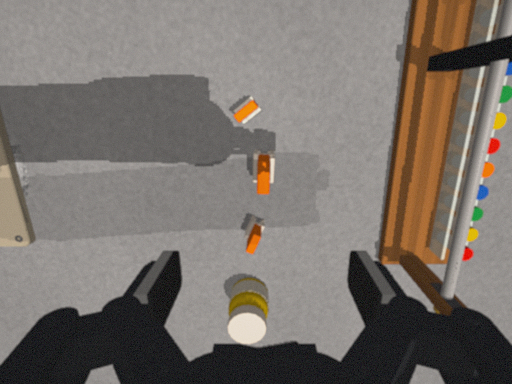

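The wrist view shows the big clip aligned with the tool at (263,174). The rod runs from about (505,60) to (449,295), and the stop is at (470,55).

```bash
python3 - <<'E'
from h import *;import cv2
from scipy.optimize import least_squares
f=np.load("w1.npz");o={"position":f["p"],"ee_rot":f["q"]};c=imaging.calibration("wrist")
im=cv2.imread("pics/w1.png");h=cv2.cvtColor(im,cv2.COLOR_BGR2HSV);m=cv2.inRange(h,(4,130,80),(20,255,255))
for r in range(154,196,4):
    k=np.flatnonzero(m[r,245:280])+245
    if len(k):print(r,k[0],k[-1],wray(((k[0]+k[-1])/2,r),.077,o,c)[:2].round(4))
print("end",wray((263,193.5),.077,o,c).round(4))
g=cv2.cvtColor(im,cv2.COLOR_BGR2GRAY)
pts=[]
for r in range(100,290,15):
    x0=int(506-(r-60)*(56/230));w=g[r,x0-14:x0+14]; print(r,x0-14,w.tolist()) if r in(100,190,280) else 0
E
```

```text
158 258 268 [0.4392 0.0203]
162 258 269 [0.4397 0.0161]
166 258 269 [0.4397 0.0119]
170 258 269 [0.4397 0.0076]
174 257 269 [0.4392 0.0033]
178 257 269 [ 0.4392 -0.001 ]
182 257 269 [ 0.4392 -0.0054]
186 257 269 [ 0.4392 -0.0098]
190 257 269 [ 0.4391 -0.0143]
end [ 0.4391 -0.0182  0.077 ]
100 482 [92, 84, 80, 92, 104, 121, 130, 136, 149, 159, 175, 187, 188, 184, 180, 174, 162, 140, 114, 106, 109, 104, 109, 107, 110, 117, 134, 145]
190 460 [95, 100, 98, 82, 85, 95, 109, 120, 130, 144, 150, 163, 172, 181, 185, 184, 178, 160, 130, 98, 88, 82, 79, 89, 85, 82, 85, 96]
280 438 [57, 68, 87, 117, 132, 118, 90, 91, 107, 119, 130, 144, 153, 161, 163, 167, 179, 178, 169, 151, 154, 148, 149, 154, 148, 147, 149, 147]
```

```bash
python3 - <<'E'
from h import *
from scipy.optimize import least_squares
f=np.load("w1.npz");o={"position":f["p"],"ee_rot":f["q"]};c=imaging.calibration("wrist")
W=[(493,100),(471.5,190),(450.5,280)]
tp=[T(*p) for p in[(170,104),(430,100),(685,96)]];sp=[S(*p) for p in[(160,372),(330,235),(500,97)]]
def res(q,use):
    x0,s,z=q;r=[]
    L=[("w",[wray(p,z,o,c) for p in W]),("t",[ray("top",p,z) for p in tp]),("s",[ray("side",p,z) for p in sp])]
    for n,P in L:
        if n in use:
            for X in P:r.append((X[0]-x0-s*X[1])*1e3)
    return r
for u in("w","wt","ts","wts"):
    q=least_squares(res,[.64,0,.1],x_scale=[.1,.1,.1],args=(u,));print(u,q.x.round(4),np.round(q.fun,1))
z=.148
print("stop",[wray(p,.148,o,c).round(4) for p in[(433,56),(433,70)]])
E
```

```text
w [0.4404 0.     0.3731] [-0.  0.  0.]
wt [ 0.6421 -0.0047  0.1034] [ 0.6 -0.1 -0.5 -0.3 -0.   0.3]
ts [ 6.421e-01 -4.000e-04  1.027e-01] [-1.  -0.   1.   1.1 -0.1 -1. ]
wts [ 6.421e-01 -6.000e-04  1.030e-01] [ 0.6  0.2  0.2 -1.  -0.   0.9  0.9 -0.4 -1.3]
stop [array([0.5594, 0.1067, 0.148 ]), array([0.561 , 0.0976, 0.148 ])]
```

```bash
python3 -m inch '[[[0.001,-0.001,0.04,0,0,0,-1],[0.001,-0.001,0.08,0,0,0,-1],[0.001,-0.001,0.12,0,0,0,-1],[0.001,-0.001,0.15,0,0,0,-1],[0.001,-0.001,0.175,0,0,0,-1],[0.001,-0.001,0.191,0,0,0,-1],[0.001,-0.001,0.191,0,0,0,0],[0.001,-0.001,0.191,0,0,0,1],[0.001,-0.001,0.191,0,0,0,1],[0.001,-0.001,0.191,0,0,0,1]]]' 60; python3 -m inch '[[[0,0,0,0,0,0,1],[0,0,0,0,0,0,1],[0,0,0,0,0,0,1],[0,0,0,0,0,0,1]]]'
```

```text
clock: 3.3
position: [0.4412, -0.0011, 0.0583]
ee_rot: [0.708, 0.706, 0.0, 0.001]
ft_force: [-0.1, 0.5, 0.1]
grip_width: 0.333
grasp_force: 0.0
clock: 3.7
position: [0.4411, -0.0009, 0.058]
ee_rot: [0.708, 0.706, 0.0, 0.001]
ft_force: [0.2, -1.4, 6.2]
grip_width: 0.157
grasp_force: 61.0
```

```bash
python3 -m inch '[[[0,0,-0.02,0,0,0,1],[0,0,-0.05,0,0,0,1],[0,0,-0.09,0,0,0,1],[0,0.01,-0.13,0,0,0,1],[-0.005,0.04,-0.15,0,0,0,1],[-0.01,0.08,-0.15,0,0,0,1],[-0.01,0.12,-0.15,0,0,0,1],[-0.01,0.16,-0.15,0,0,0,1],[-0.01,0.19,-0.15,0,0,0,1],[-0.01,0.201,-0.15,0,0,0,1]]]'; python3 -m inch '[[[0,0,0.01,0,0,0,1],[0,0,0.015,0,0,0,1],[0,0,0.015,0,0,0,1]]]'
python3 - <<'E'
from h import *;import cv2
o=sensors.get_obs();im=imaging.camera("wrist");s=imaging.camera("side")
np.savez("w2.npz",p=o["position"],q=o["ee_rot"]);print(o["position"],o["ft_force"])
cv2.imwrite("pics/w2f.png",im);cv2.imwrite("pics/s2f.png",s)
b=cv2.resize(s[90:240,90:290],None,fx=3,fy=3,interpolation=cv2.INTER_CUBIC)
a=im[:,100:400]
a=cv2.resize(im[60:384,110:410],None,fx=.6*1,fy=.6) if 0 else im[:,150:350]
b=cv2.resize(b,(512,384));cv2.imwrite("pics/c2.png",np.hstack([a,b]))
E
```

```text
clock: 4.7
position: [0.6432, -0.0114, 0.2059]
ee_rot: [0.708, 0.706, -0.0, -0.001]
ft_force: [-0.4, -0.9, -0.9]
grip_width: 0.157
grasp_force: 59.9
clock: 5.0
position: [0.64, -0.0115, 0.191]
ee_rot: [0.708, 0.706, -0.001, -0.001]
ft_force: [-0.5, -0.4, -0.9]
grip_width: 0.159
grasp_force: 59.9
[ 0.63999355 -0.01146673  0.19096054] [-0.49677095 -0.38460128 -0.93200622]
```

View pics/c2.png

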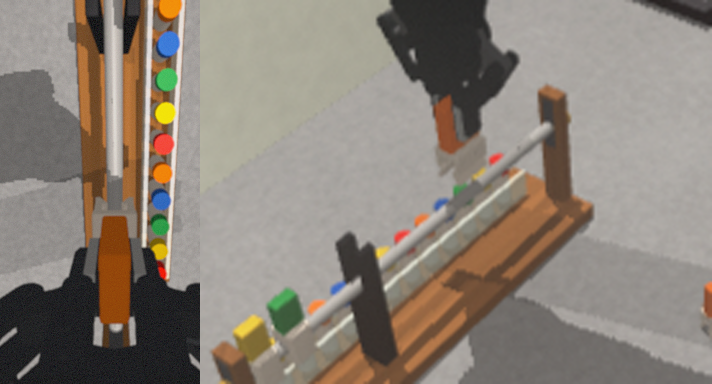

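The clip hangs upright over the rod. In the wrist view the rod is at about column 264 and the tab at about 265. I'll check the lateral offset numerically.

```bash
python3 - <<'E'
from h import *;import cv2
f=np.load("w2.npz");o={"position":f["p"],"ee_rot":f["q"]};c=imaging.calibration("wrist")
im=cv2.imread("pics/w2f.png");g=cv2.cvtColor(im,cv2.COLOR_BGR2GRAY);h=cv2.cvtColor(im,cv2.COLOR_BGR2HSV);m=cv2.inRange(h,(4,130,80),(20,255,255))
for r in(70,110,150,170):
    w=g[r,245:285].astype(int);d=np.diff(w);l=245+.5+np.argmax(d[:22]);rr=245.5+np.argmin(d[14:])+14
    print(r,l,rr,wray(((l+rr)/2,r),.103,o,c).round(4),wray((l,r),.103,o,c)[0]-wray((rr,r),.103,o,c)[0])
for r in range(215,325,15):
    k=np.flatnonzero(m[r,230:300])+230;print(r,k[0],k[-1],wray(((k[0]+k[-1])/2,r),o["position"][2]+.02,o,c).round(4))
E
```

```text
70 250.5 271.5 [0.6367 0.0863 0.103 ] -0.014168022619105991
110 251.5 272.5 [0.6373 0.0604 0.103 ] -0.014758257189354196
150 256.5 272.5 [0.639  0.0322 0.103 ] -0.011732920627423815
170 259.5 272.5 [0.6401 0.0172 0.103 ] -0.009744648782225918
215 235 289 [0.6381 0.0251 0.211 ]
230 235 289 [0.6381 0.0188 0.211 ]
245 236 279 [0.6363 0.0121 0.211 ]
260 248 280 [0.6389 0.0052 0.211 ]
275 249 280 [ 0.6391 -0.0019  0.211 ]
290 249 279 [ 0.6388 -0.0093  0.211 ]
305 249 279 [ 0.6388 -0.017   0.211 ]
320 251 277 [ 0.6388 -0.025   0.211 ]
```

```bash
python3 -m inch '[[[0,0,0.01,0,0,0,1],[0,0,0.018,0,0,0,1],[0,0,0.025,0,0,0,1],[0,0,0.028,0,0,0,1],[0,0,0.030,0,0,0,1]]]' 80;  python3 -m inch '[[[0,0,0.001,0,0,0,1],[0,0,0.002,0,0,0,1],[0,0,0.003,0,0,0,1]]]';  python3 -m inch '[[[0,0,0.001,0,0,0,1],[0,0,0.002,0,0,0,1],[0,0,0.003,0,0,0,1]]]'
```

```text
clock: 5.6
position: [0.6413, -0.0114, 0.1618]
ee_rot: [0.708, 0.706, -0.0, -0.0]
ft_force: [0.3, 0.1, -0.9]
grip_width: 0.153
grasp_force: 80.5
clock: 5.9
position: [0.6414, -0.0113, 0.1595]
ee_rot: [0.708, 0.706, -0.0, 0.0]
ft_force: [-2.8, -0.1, 1.4]
grip_width: 0.156
grasp_force: 81.1
clock: 6.2
position: [0.6421, -0.0113, 0.1583]
ee_rot: [0.708, 0.706, 0.001, 0.001]
ft_force: [-5.4, -1.2, 17.9]
grip_width: 0.156
grasp_force: 83.5
```

```bash
python3 -m inch '[[[0,-0.001,0,0,0,0,1],[0,-0.0015,0,0,0,0,1],[0,-0.0015,0,0,0,0,1]]]';  python3 -m inch '[[[0,0,0.001,0,0,0,1],[0,0,0.002,0,0,0,1]]]';  python3 -m inch '[[[0,0,0.001,0,0,0,1],[0,0,0.002,0,0,0,1]]]'
```

```text
clock: 6.5
position: [0.6404, -0.0112, 0.1575]
ee_rot: [0.708, 0.706, 0.0, 0.001]
ft_force: [-2.2, -0.7, 9.0]
grip_width: 0.154
grasp_force: 82.1
clock: 6.7
position: [0.6409, -0.0112, 0.1561]
ee_rot: [0.708, 0.706, 0.001, 0.001]
ft_force: [-3.2, -0.2, 10.7]
grip_width: 0.156
grasp_force: 82.6
clock: 6.9
position: [0.6407, -0.0111, 0.1538]
ee_rot: [0.708, 0.706, 0.001, 0.001]
ft_force: [-2.6, -0.4, 7.5]
grip_width: 0.151
grasp_force: 82.1
```

```bash
for i in 1 2 3; do echo; done; python3 -m inch '[[[0,-0.0005,0.001,0,0,0,1],[0,-0.0005,0.002,0,0,0,1]]]';  python3 -m inch '[[[0,0,0.001,0,0,0,1],[0,0,0.002,0,0,0,1]]]';  python3 -m inch '[[[0,0,0.001,0,0,0,1],[0,0,0.002,0,0,0,1]]]'
```

```text
clock: 7.1
position: [0.6401, -0.0112, 0.1512]
ee_rot: [0.708, 0.706, 0.001, 0.001]
ft_force: [-1.0, 1.4, 2.6]
grip_width: 0.152
grasp_force: 81.3
clock: 7.3
position: [0.6396, -0.0113, 0.1481]
ee_rot: [0.708, 0.706, 0.0, 0.0]
ft_force: [1.7, -0.1, -0.5]
grip_width: 0.153
grasp_force: 80.7
clock: 7.5
position: [0.6397, -0.0113, 0.1473]
ee_rot: [0.708, 0.706, 0.0, 0.0]
ft_force: [-4.5, -0.5, 15.3]
grip_width: 0.153
grasp_force: 83.2
```

```bash
python3 -m inch '[[[0,-0.0005,0.001,0,0,0,1],[0,-0.0005,0.001,0,0,0,1]]]'; python3 - <<'E'
from h import *;import cv2
s=imaging.camera("side");cv2.imwrite("pics/s3f.png",s)
cv2.imwrite("pics/s3.png",cv2.resize(s[100:220,150:290],None,fx=5,fy=5,interpolation=cv2.INTER_CUBIC))
E
```

```text
clock: 7.7
position: [0.6397, -0.0113, 0.1473]
ee_rot: [0.708, 0.706, 0.001, 0.001]
ft_force: [-3.5, 0.1, 14.6]
grip_width: 0.152
grasp_force: 83.3
```

View pics/s3.png

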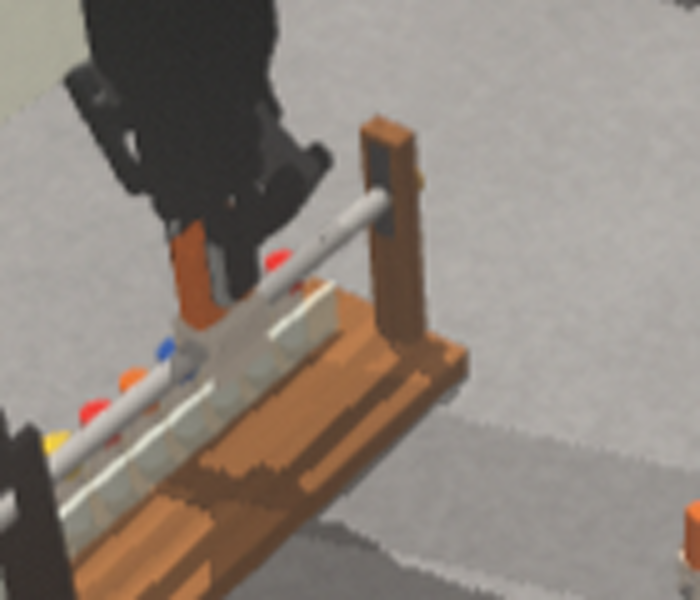

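```bash
python3 -m inch '[[[0,-0.0005,-0.003,0,0,0,1],[0,-0.0005,-0.003,0,0,0,1]]]'; python3 -m inch '[[[0.005,0,0,0,0,0,1],[0.012,0,0,0,0,0,1],[0.02,0,0,0,0,0,1],[0.028,0,0,0,0,0,1],[0.034,0,0,0,0,0,1],[0.04,0,0,0,0,0,1]]]'
```

```text
clock: 7.95
position: [0.6387, -0.0114, 0.1479]
ee_rot: [0.708, 0.706, 0.0, 0.0]
ft_force: [4.6, 0.1, -4.4]
grip_width: 0.154
grasp_force: 80.5
clock: 8.55
position: [0.6388, 0.0273, 0.1477]
ee_rot: [0.709, 0.706, -0.001, 0.001]
ft_force: [3.2, -2.9, -3.0]
grip_width: 0.156
grasp_force: 80.5
```

```bash
python3 -m inch '[[[0.005,0.0007,0.001,0,0,0,1],[0.012,0.0007,0.001,0,0,0,1],[0.02,0.0007,0.001,0,0,0,1],[0.028,0.0007,0.001,0,0,0,1],[0.034,0.0007,0.001,0,0,0,1],[0.04,0.0007,0.001,0,0,0,1],[0.046,0.0007,0.001,0,0,0,1],[0.05,0.0007,0.001,0,0,0,1]]]'; python3 - <<'E'
from h import *;import cv2
s=imaging.camera("side");cv2.imwrite("pics/s4f.png",s)
cv2.imwrite("pics/s4.png",cv2.resize(s[140:240,120:260],None,fx=5,fy=5,interpolation=cv2.INTER_CUBIC))
E
```

```text
clock: 9.35
position: [0.6397, 0.0753, 0.1474]
ee_rot: [0.709, 0.705, -0.002, 0.002]
ft_force: [0.2, -10.3, 5.0]
grip_width: 0.157
grasp_force: 81.9
```

View pics/s4.png

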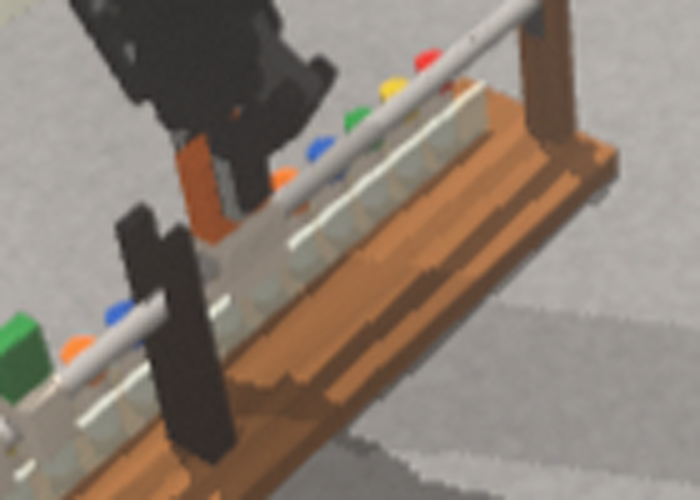

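There is still a gap of about 15 mm to the stop. I'll creep on with force readings.

```bash
python3 -m inch '[[[0.003,0,-0.0007,0,0,0,1],[0.006,0,-0.0007,0,0,0,1],[0.009,0,-0.0007,0,0,0,1],[0.011,0,-0.0007,0,0,0,1]]]'; python3 -m inch '[[[0.001,0,0,0,0,0,1],[0.002,0,0,0,0,0,1]]]'; python3 -m inch '[[[0.001,0,0,0,0,0,1],[0.002,0,0,0,0,0,1]]]'
```

```text
clock: 9.8
position: [0.6394, 0.0874, 0.1475]
ee_rot: [0.709, 0.705, -0.001, 0.001]
ft_force: [0.7, -6.3, 0.5]
grip_width: 0.154
grasp_force: 80.9
clock: 10.0
position: [0.6394, 0.089, 0.1475]
ee_rot: [0.709, 0.705, -0.002, 0.001]
ft_force: [1.5, -7.3, 1.0]
grip_width: 0.15
grasp_force: 80.9
clock: 10.2
position: [0.6394, 0.0904, 0.1475]
ee_rot: [0.709, 0.705, -0.002, 0.001]
ft_force: [-0.8, -11.3, 1.3]
grip_width: 0.156
grasp_force: 81.2
```

```bash
python3 -m inch '[[[0.0005,0,0,0,0,0,1],[0.0005,0,0,0,0,0,1]]]'; python3 -m inch '[[[0.0005,0,0,0,0,0,1],[0.0005,0,0,0,0,0,1]]]'
```

```text
clock: 10.4
position: [0.6394, 0.0904, 0.1475]
ee_rot: [0.709, 0.705, -0.002, 0.001]
ft_force: [-0.4, -9.6, 1.3]
grip_width: 0.152
grasp_force: 81.3
clock: 10.6
position: [0.6394, 0.0904, 0.1475]
ee_rot: [0.709, 0.705, -0.003, 0.001]
ft_force: [0.1, -11.2, 2.0]
grip_width: 0.153
grasp_force: 81.4
```

```bash
python3 -m inch '[[[0.0007,0,0,0,0,0,1],[0.0007,0,0,0,0,0,1],[0.0007,0,0,0,0,0,1]]]'; python3 - <<'E'
from h import *;import cv2
s=imaging.camera("side");cv2.imwrite("pics/s5f.png",s)
w=imaging.camera("wrist");a=cv2.resize(s[140:240,120:240],None,fx=3.84,fy=3.84,interpolation=cv2.INTER_CUBIC)
cv2.imwrite("pics/c5.png",np.hstack([w[:,110:420],a]))
E
```

```text
clock: 10.9
position: [0.6394, 0.0905, 0.1475]
ee_rot: [0.71, 0.705, -0.003, 0.002]
ft_force: [-1.3, -13.6, 2.5]
grip_width: 0.153
grasp_force: 81.5
```

View pics/c5.png

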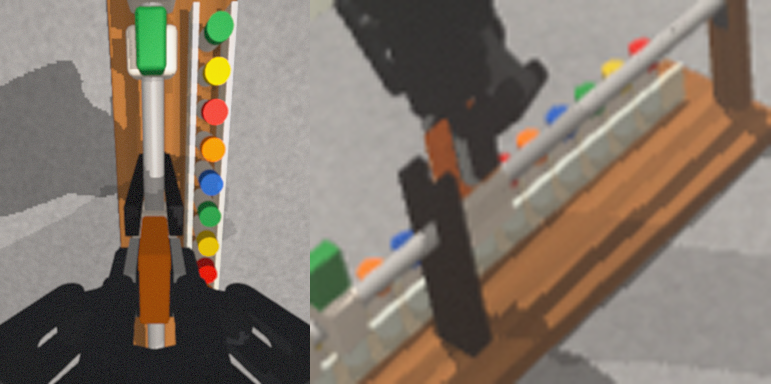

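The clip is now against the stop (position stalled at y = 0.0904 while the push rose to about 13 N). Releasing it and backing straight up.

```bash
python3 -m inch '[[[0,0,0,0,0,0,0.3],[0,0,0,0,0,0,0],[0,0,0,0,0,0,-0.3],[0,0,0,0,0,0,-0.3],[0,0,-0.005,0,0,0,-0.3],[0,0,-0.02,0,0,0,-0.3],[0,0,-0.05,0,0,0,-0.3],[-0.02,0,-0.09,0,0,0,-0.3],[-0.06,0,-0.12,0,0,0,-0.3],[-0.1,0,-0.13,0,0,0,-0.3]]]'; python3 - <<'E'
from h import *;import cv2
o=sensors.get_obs();s=imaging.camera("side");t=imaging.camera("top");w=imaging.camera("wrist")
for n,i in(("s",s),("t",t),("w",w)):cv2.imwrite(f"pics/{n}6f.png",i)
a=cv2.resize(s[140:240,120:240],None,fx=3.84,fy=3.84,interpolation=cv2.INTER_CUBIC)
cv2.imwrite("pics/c6.png",np.hstack([w[:,110:420],a]))
E
```

```text
clock: 12.0
position: [0.6402, -0.0043, 0.2836]
ee_rot: [0.707, 0.707, 0.002, 0.002]
ft_force: [0.5, -0.6, 0.3]
grip_width: 0.646
grasp_force: 0.0
```

View pics/c6.png

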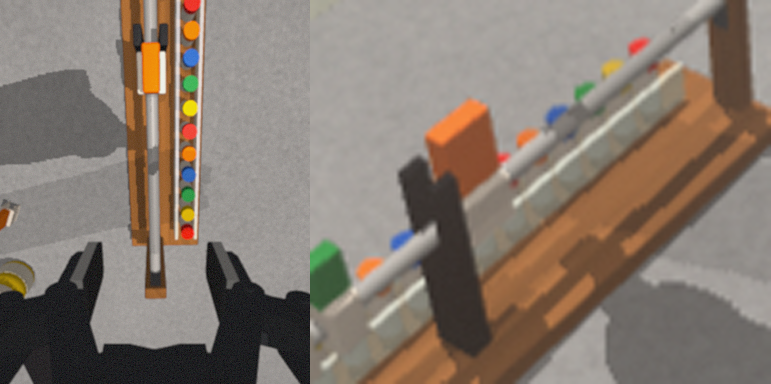

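The clip is upright, fully on the rod and touching the stop, and the gripper is clear. Handing in.

```bash
python3 -c "
from workcell import order;print(order.hand_in())"
```

```text
the job is handed in; nothing more can be done
None
```

The largest orange clip is snapped fully onto the rod, upright and resting against the stop; I let go, backed the gripper clear and handed the job in at about 12 s, with no verdict returned.

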